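# Draw out a hot griddle's grease tray with the tray hook

## Robot

A 7-joint arm with a two-finger parallel gripper is mounted at the origin on a cart in front of the work surface, level with it; the furniture and walls round the work are solid. World frame = base frame: x ahead of the robot, y to its left, z up, the work surface at z = 0. Lengths are in m, angles in rad, forces in N, time in s.
With the tool pointing down it reaches from about 0.425 to 0.8 m from the base axis. Payload 8.3 kg.
Tool frame: the origin (TCP) lies at the very end of the fingers, on their centre line; the grasp point (between the pads) lies 19 mm behind it; z points along the fingers, y is the line along which they close (so a half turn about z gives the same grasp; the last joint's range is limited). The gripper opens to 85 mm and grips with 20 to 120 N. Pads are 22 mm wide; open, the fingers measure 114 mm over their backs; the gripper's body (76 mm by 85 mm) begins 54 mm behind the grasp point. The pads swing forward as they close: fully open they stand 13 mm farther back than shut.
Start: joints at [1.068, 0.383, 0.016, 1.37, -0.006, 1.388, -0.046], TCP at [0.266, -0.565, 0.205] pointing down, gripper open.
Joint ranges: [-2.95, 2.95], [-0.25, 2.06], [-1.52, 1.56], [0.18, 2.33], [-1.44, 4.58], [0.02, 2.06], [-3.01, 3.01]. Speed limits (rad/s): [2.39, 2.39, 3.01, 3.01, 3.14, 3.14, 3.14].

## Interface

Orientations are given as a unit quaternion [w, x, y, z].
In Python, from rig import ctrl gives the robot as it stands. Calls block until the motion is done:
- ctrl.move_ptp(position, orientation): joint-space move of the TCP to a pose.
- ctrl.line_to(position, ori=None, rate=0.15, contact_N=None): straight line of the TCP; ori=None keeps the orientation; rate is the mean speed in m/s. With contact_N (N) it stops when the force on the tool has changed by that much, and returns True; else False.
- ctrl.goto_joints(angles): joint-space move.
- ctrl.release() and ctrl.grasp(): open the fingers fully, or close them until they stop; the grip force is fixed at half the most.
- ctrl.sleep(seconds).
- ctrl.inverse_kinematics(position, orientation): joint angles nearest the present ones, or None.
- ctrl.sense(): the state.
- ctrl.get_image(name): name is "scene" or "top" or "wrist"; returns a dict with "color" (420x560x3 uint8, red, green, blue), "K" (3x3 intrinsics, pixels), "view" (4x4, takes a point from world to camera coordinates). Camera axes: x right, y down, z forward; pixel columns grow to the right and rows downward; lengths in m; the calibration is good to about 2 mm. A picture is of the moment at which its call begins. There is no depth.
A pose or a line that the arm cannot do raises ctrl.Unreachable and nothing moves.
- ctrl.job_done(): hands the job in; it is judged then, once.
The state is a dict: "clock": time; "qpos": joint angles; "joint_vel": joint speeds; "effort": joint torques, N m; "position": TCP position; "tcp_rot": TCP orientation; "contact_force": force on the tool from outside, world axes, zero at the start; "ft_torque": the same for the moment, N m; "gripper_width": opening from 0.0 (shut) to 1.0 (fully open); "finger_force": force on a finger pad.
Only numpy, scipy, OpenCV 4.12 (cv2) and the standard library are available. Lean on these libraries where they do the work, as an engineer would, in place of code of your own. Each camera call takes 0.05 s, during which the arm holds its last target. There are 200 camera calls.

## Task

The table griddle is still hot, so its grease tray has to be opened with the tray hook: take the hook out of its wooden stand, hook it behind the tray's front through the finger hole and gently draw the tray out until you feel it come up against its stop. Nothing but the hook may touch the griddle or its tray, and do not force anything. Then unhook, leave the tray drawn out at its stop, and put the hook back in its stand without dropping it; leave the mug, the salt shaker and the mandarin where they are.

Things in the scene. Friction and masses are not known exactly. Their poses are not given: they have to be found in the camera images.
- griddle: hot table griddle, grey housing 260 wide (y) x 190 deep (x) x 98 mm tall, dark ribbed plate on top; fixed. Origin on the worktop under the middle of its front face; x points into the griddle, away from the robot, z up. A knob stands 16 mm out of the front at y -104, z 42 mm
- tray (a joint): how far the grease tray (bright pan, 148 mm wide, below the plate) is drawn out (m): 0 fully in, growing along the griddle's -x. It rubs with about 4 N and stays where left. A hidden rubber stop, set differently each time, is met 65 to 100 mm out and can only be felt: the pull then rises by some 3 N per mm. More than 15 N on the tray or griddle harms it
- tray_hole (a point): centre of the finger hole in the tray's upright front plate (3 mm thick, 12 mm in front of the griddle's face when shut), 36 mm above the worktop; axes as the griddle's; moves with the tray. Opening 36 wide (y) x 18 mm high (z). Hollow behind: tray floor 20 mm below this point, griddle's underside 32 mm above; plate's top edge 28 mm above
- hook: tray hook, 186 mm tall, 0.14 kg, upright in its stand; origin on the shank's axis at the underside of the foot, z up, x the way the foot points. 7 mm round steel bar: foot 20 mm along x, then tip turned up. Round guard 48 mm across at z 100 to 104 mm; above it a dark wooden handle z 108 to 186 mm, 14 thick (x), 26 mm wide (y)
- hook_tip (a point): top end of the hook's upturned tip: 20 mm along x and 15 mm above the hook's origin; 13 mm of clear gap between tip and shank, 8 mm of tip above the foot's bar
- hook_foot (a point): middle of the underside of the hook's foot, 10 mm along x from the hook's origin
- stand: the hook's stand, an upright block of pale beech 90 (x) x 66 (y) x 112 mm tall on a base plate 94 x 70 mm; fixed. Origin at the centre of its underside. The hook hangs in its slot, foot along the slot, with the guard resting on the block's top
- stand_slot (a point): centre of the slot's mouth on the stand's top, 112 mm above the worktop; axes as the stand's. Slot 42 mm long (x), 20 wide (y), 102 deep, edges rounded. The hook starts with its origin about 10 mm from the centre towards -x, foot towards +x; either way round fits
- mug: white mug with handle, 82 x 120 x 94 mm, on the other side from the stand; origin at the centre of its underside
- salt: glass salt shaker, 44 mm wide, 90 mm tall, in front of the griddle on the left of the tray; origin at the centre of its underside
- mandarin: mandarin, 55 mm wide, 48 mm tall, in front of the griddle on the right of the tray; origin at its underside
There are look-alikes about, which are no part of the job. Leave any turquoise look-alike of the stand alone.

How it is judged:
On the way, in this order (a step that is already met when the one before it is completed fails the run):
1. the hook's tip stands behind the tray's front, above the finger hole's upper edge (x of hook_tip in the frame of tray_hole above 0.002 m and z of hook_tip in the frame of tray_hole above 0.011 m), for 0.1 s.
2. the tray is drawn up against its stop with the hook (contact force between tray_tail and stop_pad above 1.5 N and contact force between hook and griddle above 1 N), for 0.05 s.
At the end, for the whole second after the job is handed in: The tray stays drawn out to within 10 mm of where its stop is first felt, at rest; the hook stands upright (0.08 rad) in its stand's slot, guard within 4 mm of the block's top, foot within 12 mm of the slot's centre, released and at rest (horizontal distance between tray_tail and stop_pad below 0.024 m and horizontal distance between hook_foot and stand_slot below 0.012 m and z of hook in the frame of stand_slot below -0.096 m and angle between hook's own z axis and vertical below 0.08 rad and linear speed of hook below 0.02 m/s and velocity of joint tray between -0.01 and 0.01 m/s); the robot touches nothing.
It fails at once if the hook presses on the tray or the griddle with more than 15 N (contact force between hook and griddle above 15 N).
It fails at once if the fingers or the arm touch the hot griddle or its tray (contact force between any of the fingers, the arm and griddle above 0.5 N).
It fails at once if the hook is dropped (falls faster than 0.45 m/s out of the fingers) (linear speed of hook above 0.45 m/s and contact force between the fingers and hook below 0.05 N).
It fails at once if the mug, the salt shaker or the mandarin is moved by more than 15 mm (distance of any of mug, salt, mandarin from where it was at the start of the episode above 0.015 m).
It also fails if it takes over 64 s, if anything falls off the work surface, if the arm or the gripper's body presses on something with over 40 N, if the wrist force passes 120 N, or if a joint passes its speed limit or range.

## Working session

There is one attempt and no reset: what is moved stays moved. The work goes in short steps, each a Python script; the robot and the scene stay as the last script left them, time stands still between calls to the robot, and variables do not carry over. Pictures are saved under pics/ and viewed, at most 10 in all, crops included, and the job is handed in when it is done.

```bash
mkdir -p pics; ls; python3 - <<'E'
from rig import ctrl
import cv2,pickle
d={n:ctrl.get_image(n) for n in("scene","top")}
pickle.dump(d,open('im.pkl','wb'))
for n in d:
    cv2.imwrite(f'pics/{n}0.png',d[n]["color"][:,:,::-1]); print(n,d[n]["K"].round(1).tolist(),d[n]["view"].round(3).tolist())
s=ctrl.sense();print(s)
E
```

```text
pics
scene [[457.5, 0.0, 276.5], [0.0, 457.5, 207.9], [0.0, 0.0, 1.0]] [[-0.909, -0.417, 0.001, 0.439], [-0.216, 0.469, -0.856, 0.197], [0.356, -0.779, -0.516, 0.933], [0.0, 0.0, 0.0, 1.0]]
top [[508.2, 0.0, 282.1], [0.0, 508.2, 205.8], [0.0, 0.0, 1.0]] [[0.011, -1.0, -0.016, -0.014], [-0.986, -0.008, -0.165, 0.537], [0.165, 0.018, -0.986, 1.149], [0.0, 0.0, 0.0, 1.0]]
{'clock': 0.1, 'qpos': array([ 1.06809516,  0.38411076,  0.0163756 ,  1.37107352, -0.00630918,
        1.38817982, -0.04649066]), 'joint_vel': array([-0.0004049 , -0.00175453,  0.00044485, -0.00241846,  0.0024943 ,
       -0.00075802, -0.00063578]), 'effort': array([ 2.40310888e-03, -6.29141164e+01,  8.46858043e-01, -3.72763109e+01,
        1.66703534e-02,  1.04435737e-02, -6.95519589e-06]), 'position': array([ 0.26592239, -0.56505158,  0.20439482]), 'tcp_rot': array([-8.38997812e-04,  9.75911099e-01,  2.18166873e-01, -1.94759744e-04]), 'contact_force': array([ 0.48946208, -0.61339376, -0.73889705]), 'ft_torque': array([-0.01453425, -0.04496219,  0.01667924]), 'finger_force': 0.0, 'gripper_width': 0.9963518371958409}
```

View pics/scene0.png

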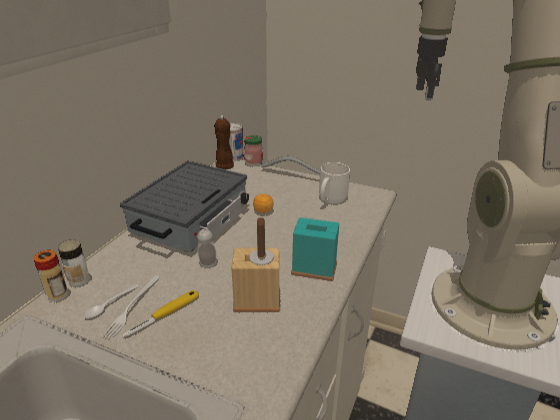

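View pics/top0.png

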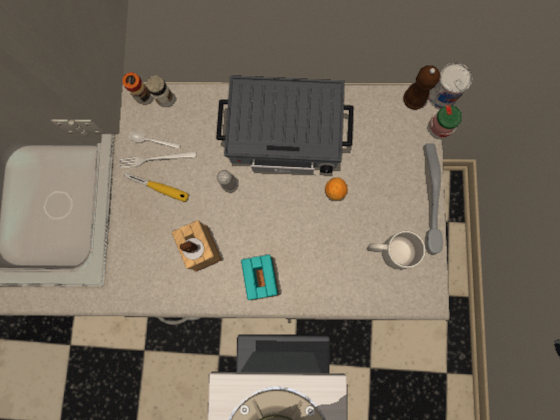

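The scene view shows the beech stand with the dark-handled hook at (257,280), the turquoise look-alike at (315,248), the griddle at (187,205), the salt at (207,247) and the mandarin at (263,204). The top view shows the beech stand at (194,245), turquoise at (260,277), griddle front edge at about (232..340, 165), salt at (226,180), mandarin at (337,189) and mug at (403,250). Only the beech block at top (194,245) fits: it is pale wood and holds the hook. I'll confirm it in an enlarged crop.

```bash
cat > h.py <<'E'
import numpy as np,cv2,pickle
def cast(im,uv,z):
    """pixel(s) -> world points on plane height z"""
    K,V=im["K"],im["view"];R,t=V[:3,:3],V[:3,3]
    uv=np.atleast_2d(uv).astype(float)
    d=(np.linalg.inv(K)@np.c_[uv,np.ones(len(uv))].T).T@R
    c=-R.T@t
    return c+d*((z-c[2])/d[:,2])[:,None]
def proj(im,P):
    P=np.atleast_2d(P);c=P@im["view"][:3,:3].T+im["view"][:3,3];p=c@im["K"].T
    return p[:,:2]/p[:,2:]
def tri(ims,uvs):
    A=[];b=[]
    for im,uv in zip(ims,uvs):
        K,V=im["K"],im["view"];P=K@V[:3]
        for i in(0,1):
            r=uv[i]*P[2]-P[i];A.append(r[:3]);b.append(-r[3])
    return np.linalg.lstsq(np.array(A),np.array(b),rcond=None)[0]
E
python3 - <<'E'
from h import *
d=pickle.load(open('im.pkl','rb'));t=d['top'];s=d['scene']
for n,uv,z in[('stand top',(194,245),.112),('turq',(260,277),.112),('griddle FL top',(230,163),.098),('griddle FR top',(341,163),.098),('salt',(226,180),.07),('mand',(337,189),.03),('mug',(403,250),.09)]:
    print(n,cast(t,uv,z)[0].round(3))
a=cv2.resize(t['color'][210:280,160:240],None,fx=5,fy=5,interpolation=3)
b=cv2.resize(t['color'][135:205,210:362],None,fx=5,fy=5,interpolation=3)[:,:]
c=cv2.resize(s['color'][200:320,220:350],None,fx=3,fy=3,interpolation=3)
C=np.zeros((600,800,3),np.uint8);C[:230,:400]=a[:230,:400] if 0 else 0
a=cv2.resize(a,(343,300));c=cv2.resize(c,(325,300))
C[:300,:343]=a;C[:300,360:685]=c;b=cv2.resize(b,(640,295));C[305:600,:640]=b
cv2.imwrite('pics/crop1.png',C[:,:,::-1])
E
```

```text
stand top [0.437 0.183 0.112]
turq [0.369 0.037 0.112]
griddle FL top [0.626 0.111 0.098]
griddle FR top [ 0.628 -0.142  0.098]
salt [0.593 0.122 0.07 ]
mand [ 0.582 -0.139  0.03 ]
mug [ 0.433 -0.278  0.09 ]
```

View pics/crop1.png

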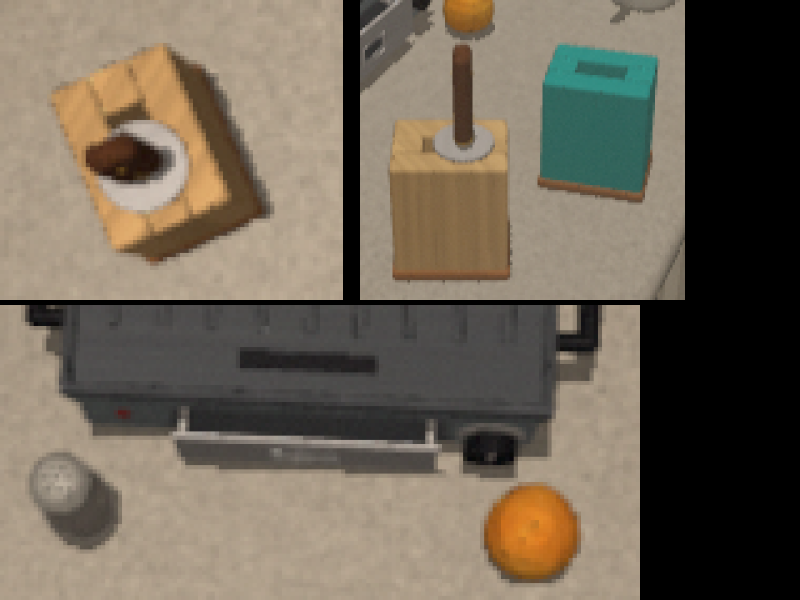

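The crop confirms it: the beech block holds the hook, with the guard disc at crop (140,165) and the free part of the slot at (122,112). The foot therefore points up the image, about 23° yaw. The turquoise one is empty. Next I'll get close wrist views.

```bash
cat >> h.py <<'E'
def q(psi): return [0,np.cos(psi/2),np.sin(psi/2),0]
E
python3 - <<'E'
from h import *
from rig import ctrl
p=ctrl.sense()["position"]
ctrl.line_to([p[0],p[1],.40],rate=.3)
for psi in np.radians([113,-67,90,-90]):
    for pos in([.43,.18,.34],[.6,-.01,.3]): 
        j=ctrl.inverse_kinematics(pos,q(psi)); print(psi,pos,None if j is None else np.round(j,2))
d=pickle.load(open('im.pkl','rb'))
for n,pos in(('w1',[.40,.16,.36]),('w2',[.53,-.01,.33])):
    for psi in np.radians([-67,113] if n=='w1' else [-90,90]):
        try: ctrl.move_ptp(pos,q(psi));break
        except ctrl.Unreachable: print('unreach',psi)
    ctrl.sleep(.3)
    d[n]=ctrl.get_image('wrist');cv2.imwrite(f'pics/{n}.png',d[n]['color'][:,:,::-1]);print(n,psi,d[n]['view'].round(3).tolist())
    print(ctrl.sense()['clock'],ctrl.sense()['contact_force'])
pickle.dump(d,open('im.pkl','wb'))
E
```

```text
1.9722220547535925 [0.43, 0.18, 0.34] [ 0.54  0.08 -1.05  1.49  0.07  1.61 -0.11]
1.9722220547535925 [0.6, -0.01, 0.3] [ 0.36  0.36 -0.56  1.24  0.19  1.59  0.23]
-1.1693705988362009 [0.43, 0.18, 0.34] [-1.97 -0.23  1.3   1.56  0.22  1.64  2.89]
-1.1693705988362009 [0.6, -0.01, 0.3] [ 0.23  0.33 -0.37  1.25  0.12  1.58 -2.86]
1.5707963267948966 [0.43, 0.18, 0.34] [ 0.54  0.08 -1.06  1.49  0.07  1.61 -0.51]
1.5707963267948966 [0.6, -0.01, 0.3] [ 0.35  0.36 -0.55  1.24  0.18  1.59 -0.16]
-1.5707963267948966 [0.43, 0.18, 0.34] [ 0.76  0.14 -1.34  1.48  0.14  1.62  2.57]
-1.5707963267948966 [0.6, -0.01, 0.3] [-0.85  0.6   1.36  1.3  -0.59  1.68 -2.74]
w1 -1.1693705988362009 [[-0.921, -0.389, 0.0, 0.43], [-0.372, 0.88, 0.297, -0.078], [-0.116, 0.274, -0.955, 0.531], [0.0, 0.0, 0.0, 1.0]]
4.0167 [ 0.64167765  0.102778   -0.13705397]
w2 -1.5707963267948966 [[-1.0, 0.0, 0.001, 0.529], [0.0, 0.955, 0.297, -0.068], [-0.0, 0.297, -0.955, 0.504], [0.0, 0.0, 0.0, 1.0]]
6.5333 [0.63373196 0.14915779 0.71342384]
```

View pics/w1.png

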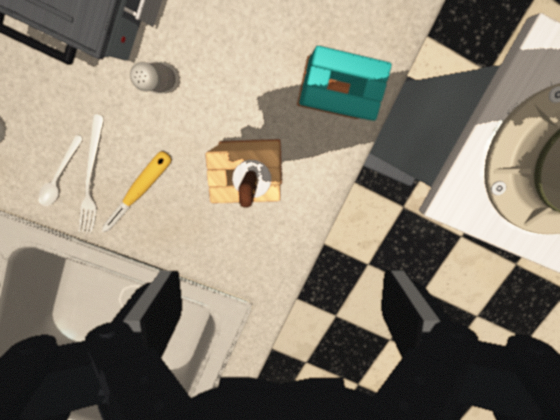

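View pics/w2.png

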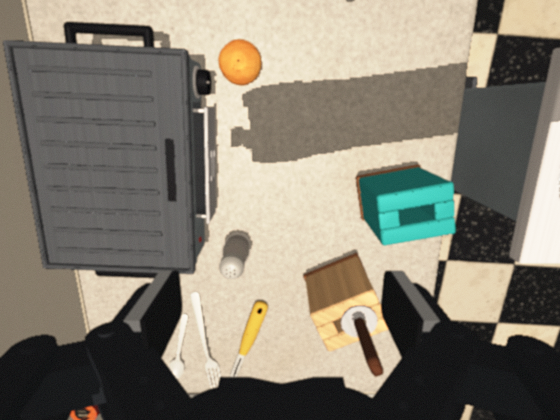

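w1 shows the beech stand's top at (206..281, 152..203), the guard at (250,178) and the handle leaning towards (246,198). w2 shows the griddle's front edge at column ~190, the tray plate strip at (205-215, 107-220) and the knob at (205,82). Now I'll measure with masks.

```bash
python3 - <<'E'
from h import *
d=pickle.load(open('im.pkl','rb'))
def big(m,k=3):
    m=cv2.morphologyEx(m,cv2.MORPH_CLOSE,np.ones((k,k)))
    c=max(cv2.findContours(m,0,1)[0],key=cv2.contourArea);return c[:,0,:].astype(np.float32)
def rect(P):
    (c,wh,a)=cv2.minAreaRect(P[:,:2].astype(np.float32)*1000)
    return np.round(c,1),np.round(wh,1),round(a,1)
for n,(x0,y0,x1,y1) in dict(top=(165,210,225,280),w1=(195,130,295,215)).items():
    im=d[n];roi=np.zeros((420,560),np.uint8);roi[y0:y1,x0:x1]=1
    h=cv2.cvtColor(im['color'],cv2.COLOR_RGB2HSV)
    m=cv2.inRange(h,(9,70,140),(25,255,255))*roi
    w=cv2.inRange(h,(0,0,150),(180,50,255))*roi
    both=cv2.bitwise_or(m,w) if n=='top' else m
    print(n,'beech',rect(cast(im,big(m,15),.112)))
    # guard: largest white blob inside stand hull
    hull=cv2.fillConvexPoly(np.zeros_like(roi),cv2.convexHull(big(m,15)).astype(np.int32),1)
    hull=cv2.erode(hull,np.ones((3,3)))
    G=cast(im,big(w*hull,3),.116)[:,:2].astype(np.float32)*1000
    print(' guard circ',cv2.minEnclosingCircle(G))
    hd=cv2.inRange(h,(0,60,20),(15,255,95))*hull if n=='top' else None
im=d['w2'];h=cv2.cvtColor(im['color'],cv2.COLOR_RGB2HSV)
roi=np.zeros((420,560),np.uint8);roi[98:228,192:222]=1
m=cv2.inRange(h,(0,0,185),(180,40,255))*roi
for y in range(100,228,8):
    print(y,''.join('%4d'%v for v in h[y,186:222,2]))
E
```

```text
top beech (array([436.2, 181.4]), array([103.2,  74.4]), 24.7)
 guard circ ((430.0136413574219, 184.12380981445312), 22.79203224182129)
w1 beech (array([438.3, 187.8]), array([94.4, 81.2]), 19.4)
 guard circ ((427.9706726074219, 186.83526611328125), 23.392879486083984)
100   84  70  50  51  66  72  77  79  79  76  76  77  76  73  78 103 124 131 130 151 201 236 241 241 242 244 243 242 239 237 234 233 236 238 240 240
108   95  79  65  51  58  73  87  94  99  95  92  97 113 130 144 158 167 178 206 227 213 169 121 108 103 106 105 107 115 142 196 236 241 242 243 243
116   98  86  71  57  63  67  74  64  55  51  57  57  54  53  53  55  58 108 186 238 235 193 128 101 100 102 101 100 113 143 202 242 245 245 245 245
124  102  92  76  60  58  66  72  66  57  55  55  57  56  55  56  50  63 113 188 239 240 202 129 101  98 100 100 103 111 125 146 201 237 240 240 241
132  101  94  77  61  54  65  73  68  59  55  59  55  60  59  56  52  56  93 180 244 247 215 138 101  97 101  98 105 108 122 150 202 237 241 239 239
140   94  90  79  64  55  63  73  72  58  61  58  56  56  55  56  54  54  87 180 242 
[... 853 characters left out ...]
  55  55  57  55  52  54  54  53  90 173 238 244 208 140 101 100 100 102 103 112 128 153 203 235 240 238
196   93  92  97  94  82  63  59  62  74  70  55  57  54  53  55  53  53  51  78 142 215 238 209 146 106  98 102 102 102 112 126 150 197 232 236 235
204   90  89  98 100  84  69  59  65  72  67  60  52  52  53  50  55  52  51  71 136 206 236 216 158 112 100 101 100  99 106 136 193 232 239 237 234
212  101  96  95  97  87  70  56  54  62  66  58  49  44  46  41  45  47  39  47 100 184 231 227 180 120  96  94 100 131 181 222 233 233 235 237 240
220   99  89  94  98  88  78  60  59  65  78  81  83  82  80  81  77  74  83 106 144 192 232 232 200 186 215 231 232 235 235 233 232 231 232 232 233
```

```bash
python3 - <<'E'
from h import *
d=pickle.load(open('im.pkl','rb'))
im=d['w1'];h=cv2.cvtColor(im['color'],cv2.COLOR_RGB2HSV)
m=cv2.inRange(h,(9,70,140),(25,255,255));pts=[]
for x in list(range(212,238))+list(range(262,278)):
    c=np.nonzero(m[190:210,x])[0]; 
    if len(c): pts.append((x,190+c.max()+.5))
P=cast(im,pts,.112)[:,:2];v=cv2.fitLine(P.astype(np.float32),cv2.DIST_HUBER,0,.001,.001).ravel()
print('stand yaw deg',np.degrees(np.arctan(v[1]/v[0])), 'edge pts',P[0],P[-1])
n=np.array([-v[1],v[0]])*np.sign(v[0]); g=np.array([.429,.1855]); print('guard to +y edge (33 expected, mm)',(v[2:]-g)@n*1000)
im=d['w2'];V=cv2.cvtColor(im['color'],cv2.COLOR_RGB2HSV)[:,:,2].astype(float)
pts=[]
for y in range(112,214):
    w=np.clip(V[y,202:211]-130,0,None);pts.append((202+(w@np.arange(9))/w.sum(),y))
P=cast(im,pts,.064)[:,:2];v=cv2.fitLine(P.astype(np.float32),cv2.DIST_HUBER,0,.001,.001).ravel()
print('plate dir',v,np.degrees(np.arctan2(v[0],v[1])))
for r in(107,218):
    print(r,cast(im,(205+(r-107)*.018,r),.064)[0])
# ends of the strip along row: profile at strip column
print([int(V[y,203:209].max()) for y in range(100,114)],[int(V[y,203:209].max()) for y in range(208,226)])
for n,pt in(('top',0),):
    im=d['top'];V2=cv2.cvtColor(im['color'],cv2.COLOR_RGB2HSV)[:,:,2]
    for x in(256,268,280,292,304,312): print(x,V2[158:182,x].tolist())
E
```

```text
stand yaw deg 25.028402 edge pts [0.4619285  0.23678018] [0.38692013 0.20221951]
guard to +y edge (33 expected, mm) 32.609129376977606
plate dir [ 0.04432985  0.99901694  0.6246604  -0.00228375] 2.5407457
107 [ 0.62148124 -0.08050962  0.064     ]
218 [0.62823301 0.06218138 0.064     ]
[241, 241, 242, 242, 246, 241, 201, 191, 227, 238, 246, 241, 235, 236] [232, 232, 235, 234, 231, 229, 230, 236, 251, 233, 232, 234, 232, 234, 230, 211, 196, 192]
256 [51, 47, 41, 41, 43, 41, 41, 160, 147, 91, 73, 76, 76, 84, 88, 150, 172, 168, 169, 172, 171, 172, 170, 170]
268 [48, 51, 48, 42, 42, 42, 44, 74, 166, 131, 76, 76, 75, 77, 86, 90, 152, 177, 176, 177, 175, 174, 175, 172]
280 [51, 50, 51, 46, 41, 45, 44, 40, 145, 155, 107, 93, 103, 110, 97, 93, 153, 171, 171, 169, 170, 169, 172, 172]
292 [68, 47, 53, 50, 42, 41, 40, 44, 52, 167, 138, 83, 77, 78, 77, 88, 92, 147, 170, 169, 170, 172, 173, 175]
304 [69, 53, 46, 51, 47, 43, 44, 43, 44, 99, 166, 123, 71, 78, 77, 80, 90, 151, 165, 167, 170, 166, 166, 171]
312 [77, 66, 43, 53, 94, 109, 106, 159, 180, 170, 186, 136, 81, 77, 79, 75, 88, 150, 168, 174, 174, 173, 175, 176]
```

```bash
python3 - <<'E'
from h import *
from rig import ctrl
d=pickle.load(open('im.pkl','rb'))
print('hole w2',cast(d['w2'],[(212,155),(212,182)],.036).round(4).tolist(),'plate top cam',cast(d['top'],(280,166.6),.064))
psi=np.radians(115);xy=[.429,.1855]
ctrl.line_to([.53,-.01,.38],rate=.3)
ctrl.move_ptp(xy+[.30],q(psi))
ctrl.line_to(xy+[.129],rate=.12,contact_N=6)
print(ctrl.sense()['position'],ctrl.sense()['contact_force'])
ctrl.grasp()
s=ctrl.sense();print('w',s['gripper_width'],s['finger_force'],s['contact_force'],s['clock'],s['position'])
E
```

```text
hole w2 [[0.6221, -0.0181, 0.036], [0.6243, 0.0191, 0.036]] plate top cam [[ 0.62708777 -0.00259653  0.064     ]]
[0.42942617 0.1857424  0.12963163] [0.55433329 1.46031978 0.9033157 ]
w 0.15604428466318898 58.66787910461426 [ 0.9091282  -0.56442509  1.47560819] 11.6583 [0.42915557 0.18555541 0.12915102]
```

Width reads about 13 mm at 58 N, so the handle is held. I'll lift it straight out and check both the hook and the finger hole.

```bash
python3 - <<'E'
from h import *
from rig import ctrl
d=pickle.load(open('im.pkl','rb'))
p=ctrl.sense()['position']
print(ctrl.line_to([p[0],p[1],p[2]+.125],rate=.10,contact_N=8))
s=ctrl.sense();print(s['position'],s['contact_force'],s['gripper_width'],s['clock'])
ctrl.line_to([.47,.10,.262],rate=.25)
ctrl.sleep(.2)
for n in('scene','top'): d[n+'2']=ctrl.get_image(n)
pickle.dump(d,open('im.pkl','wb'))
s=ctrl.sense();print(s['position'],s['tcp_rot'],s['clock'])
A=d['scene2']['color'];a=cv2.resize(A[185:255,120:260],None,fx=4,fy=4,interpolation=3)
u,v=proj(d['scene2'],s['position'])[0].astype(int);print(u,v)
b=cv2.resize(A[max(v-60,0):v+90,u-50:u+70],None,fx=2,fy=2,interpolation=3)
C=np.zeros((590,800,3),np.uint8);C[:280,:560]=a;C[285:585,:240]=b[:300,:240]
t=cv2.resize(d['top2']['color'][145:190,240:325],None,fx=6,fy=6,interpolation=3);C[285:555,250:760]=t
cv2.imwrite('pics/c2.png',C[:,:,::-1])
E
```

```text
False
[0.4288279  0.18539024 0.25349638] [ 1.11372757  0.25456146 -2.18056142] 0.15159100491289576 13.0583
[0.4696702  0.10085633 0.26199324] [-4.17359352e-07  5.36559085e-01  8.43862755e-01 -5.94646519e-06] 13.8917
261 165
```

View pics/c2.png

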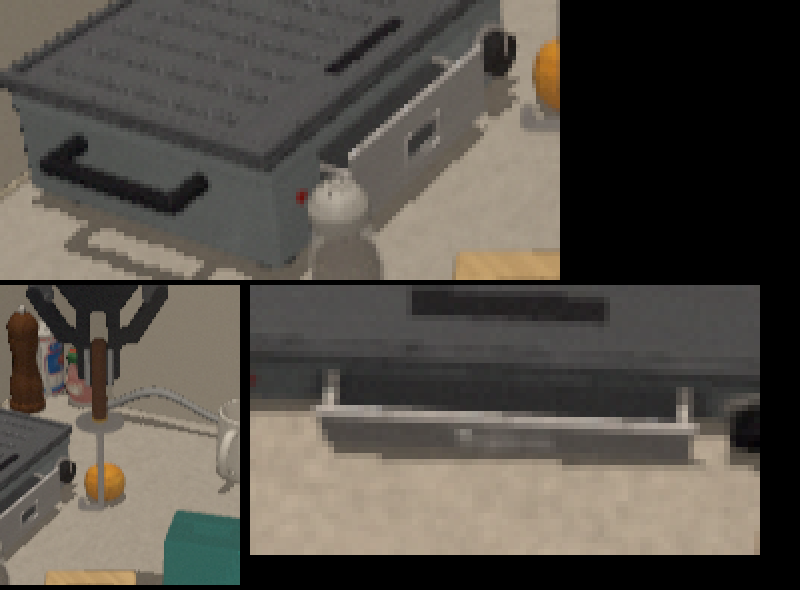

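The scene crop shows the hook hanging upright in the grip, with its foot at crop (90,505). The finger hole is at scene pixel (225.8,219.0). The plate's top edge is centred at top pixel (282.8,167).

```bash
python3 - <<'E'
from h import *
d=pickle.load(open('im.pkl','rb'))
print('scene hole z.036',cast(d['scene2'],(225.75,219),.036),'top edge z.064',cast(d['top2'],[(282.8,167),(282.8-31.3,165.2),(282.8+31.3,168.6)],.064))
im=d['scene2'];O=np.array([.47,.10085,.262-.129+.012])
th=np.radians(25);f=np.array([np.cos(th),np.sin(th),0])
print('exp px',proj(im,[O+[0,0,.102],O+[0,0,.0035],O+.02*f+[0,0,.015],O+[0,0,.186]]).round(1),'obs: guard (261,174) foot (260,216) ')
E
```

```text
scene hole z.036 [[ 0.62526699 -0.00651401  0.036     ]] top edge z.064 [[ 0.62617386 -0.00916079  0.064     ]
 [ 0.62997463  0.0642504   0.064     ]
 [ 0.62286505 -0.08233267  0.064     ]]
exp px [[261.1 172.6]
 [261.9 215.3]
 [252.1 210.6]
 [260.4 132.1]] obs: guard (261,174) foot (260,216)
```

Hole ≈ (0.6255, -0.0075, 0.036), with griddle yaw -2.6° (three views agree within 3 mm). Now I'll align and insert at o = 28.5 mm.

```bash
cat >> h.py <<'E'
G=np.radians(-2.6);gx=np.array([np.cos(G),np.sin(G),0]);H=np.array([.6255,-.0075,0]);QG=q(G+np.pi/2);OFF=.1172
def hk(a,o): return list(H+gx*a+[0,0,o+OFF])   # TCP for hook origin a along gx from hole, height o
E
python3 - <<'E'
from h import *
from rig import ctrl
ctrl.line_to([.47,.10,.29],rate=.2)
ctrl.move_ptp(hk(-.065,.14),QG)
ctrl.line_to(hk(-.065,.0285),rate=.12,contact_N=6)
ctrl.sleep(.3);s=ctrl.sense();print(s['position']-hk(-.065,.0285),s['contact_force'],s['clock'])
hit=ctrl.line_to(hk(-.010,.0285),rate=.025,contact_N=2.5)
s=ctrl.sense();print(hit,'a',(s['position']-H)@gx,s['position'][2]-OFF,s['contact_force'],s['clock'])
import pickle
d={n:ctrl.get_image(n) for n in('scene','top')};pickle.dump(d,open('im3.pkl','wb'))
a=cv2.resize(d['scene']['color'][130:260,150:290],None,fx=4,fy=4,interpolation=3)
cv2.imwrite('pics/c3.png',a[:,:,::-1])
E
```

```text
[ 2.67214613e-04 -2.91212660e-05  4.22990690e-04] [ 0.88786274  0.2309395  -0.97321644] 16.1833
False a -0.010055507823752538 0.02853708564658594 [-0.62165798 -0.5990198  -2.09704348] 18.5333
```

View pics/c3.png

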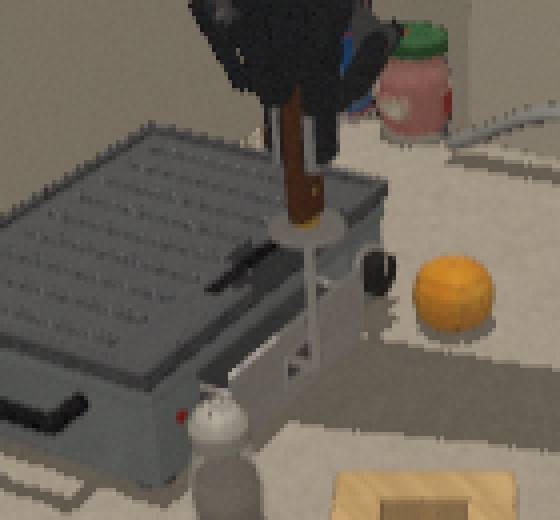

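The foot goes through the finger hole at crop (300,362), with the shank just in front of the plate and no contact. Next I'll lift into engagement and pull gently.

```bash
python3 - <<'E'
from h import *
from rig import ctrl
b=np.mean([ctrl.sense()['contact_force'] for _ in range(1)],0)
print('lift hit',ctrl.line_to(hk(-.010,.035),rate=.02,contact_N=3))
ctrl.sleep(.3)
def st(m):
    s=ctrl.sense();a=(s['position']-H)@gx
    print(m,'a %.4f o %.4f'%(a,s['position'][2]-OFF),s['contact_force'].round(2),round(s['clock'],2),flush=True);return a
st('up')
print(ctrl.line_to(hk(-.024,.035),rate=.02,contact_N=7));st('pull1')
print(ctrl.line_to(hk(-.050,.035),rate=.03,contact_N=7));st('pull2')
E
```

```text
lift hit False
up a -0.0101 o 0.0349 [ 0.2  -0.34 -1.73] 19.41
False
pull1 a -0.0238 o 0.0352 [ 2.61 -0.59 -2.  ] 20.26
False
pull2 a -0.0501 o 0.0350 [ 3.61 -0.29 -1.06] 21.27
```

```bash
python3 - <<'E'
from h import *
from rig import ctrl
def st(m):
    s=ctrl.sense();a=(s['position']-H)@gx
    print(m,'a %.4f o %.4f'%(a,s['position'][2]-OFF),s['contact_force'].round(2),round(s['clock'],2),flush=True);return a,s['contact_force']@gx
hit=ctrl.line_to(hk(-.076,.035),rate=.03,contact_N=4);a,f=st(hit)
while a>-.122 and f<7.5:
    hit=ctrl.line_to(hk(a-.003,.035),rate=.015,contact_N=4.5);a,f=st(hit)
    if hit:break
E
```

```text
False a -0.0761 o 0.0350 [ 2.04  0.14 -0.46] 22.29
False a -0.0792 o 0.0350 [ 3.27 -0.39 -1.58] 22.65
False a -0.0824 o 0.0350 [ 3.52 -0.63 -1.12] 23.0
False a -0.0855 o 0.0350 [ 2.82 -0.07 -1.25] 23.37
False a -0.0887 o 0.0350 [ 4.33  1.05 -0.39] 23.73
False a -0.0919 o 0.0350 [ 3.05  0.18 -1.47] 24.08
False a -0.0949 o 0.0351 [ 4.46 -0.69 -1.39] 24.44
True a -0.0964 o 0.0350 [ 4.25 -0.14 -1.42] 24.73
```

```bash
python3 - <<'E'
from h import *
from rig import ctrl
def st(m):
    F=[]
    for _ in range(5): ctrl.sleep(.02);s=ctrl.sense();F.append(s['contact_force']@gx)
    a=(s['position']-H)@gx
    print(m,'a %.4f'%a,'f %.2f'%np.mean(F),np.ptp(F).round(2),round(s['clock'],2),flush=True);return a,np.mean(F)
a,f=st('');t=a
while t>-.125 and f<7.8:
    t-=.001
    hit=ctrl.line_to(hk(t,.035),rate=.01,contact_N=6);a,f=st(hit)
E
```

```text
a -0.0963 f 3.86 0.93 24.81
False a -0.0969 f 5.85 1.16 25.15
False a -0.0974 f 8.05 0.59 25.48
```

The stop is felt: the pull rose from 3.7 to 8 N within 1 mm, with the tray about 82 mm out. Now I'll unhook.

```bash
python3 - <<'E'
from h import *
from rig import ctrl
def st(m):
    s=ctrl.sense();a=(s['position']-H)@gx
    print(m,'a %.4f o %.4f'%(a,s['position'][2]-OFF),s['contact_force'].round(2),round(s['clock'],2),flush=True);return a
ctrl.sleep(.2);st('held')
print(ctrl.line_to(hk(-.092,.035),rate=.02,contact_N=6));ctrl.sleep(.2);st('fwd')
print(ctrl.line_to(hk(-.092,.0285),rate=.02,contact_N=3));ctrl.sleep(.2);st('down')
d={n:ctrl.get_image(n) for n in('scene','top')};pickle.dump(d,open('im4.pkl','wb'))
hit=ctrl.line_to(hk(-.130,.0285),rate=.03,contact_N=2.5);st(hit)
E
```

```text
held a -0.0974 o 0.0351 [ 7.24 -0.41 -4.55] 25.68
True
fwd a -0.0954 o 0.0344 [-0.02  0.05 -1.06] 26.13
False
down a -0.0920 o 0.0286 [-0.44 -0.13 -0.82] 26.83
False a -0.1298 o 0.0285 [-0.15  0.58 -2.63] 28.35
```

```bash
python3 - <<'E'
from h import *
from rig import ctrl
ctrl.line_to(hk(-.145,.0285),rate=.06,contact_N=4)
ctrl.line_to(hk(-.145,.145),rate=.15)
ctrl.move_ptp([.42916,.18556,.145+OFF],q(np.radians(115)))
ctrl.sleep(.3);s=ctrl.sense();print(s['position'],s['gripper_width'],s['clock'],s['contact_force'])
d={n:ctrl.get_image(n) for n in('scene','top')};pickle.dump(d,open('im5.pkl','wb'))
A=d['scene']['color'];C=np.zeros((560,800,3),np.uint8)
C[:560,:360]=cv2.resize(A[150:290,215:305],None,fx=4,fy=4,interpolation=3)
C[:280,370:770]=cv2.resize(A[180:250,140:240],None,fx=4,fy=4,interpolation=3)
C[285:555,370:730]=cv2.resize(d['top']['color'][145:213,240:330],None,fx=4,fy=4,interpolation=3)[:270]
cv2.imwrite('pics/c5.png',C[:,:,::-1])
th=np.radians(25);f=np.array([np.cos(th),np.sin(th),0]);O=s['position']-[0,0,OFF]
e=proj(d['scene'],[O+[0,0,.102],O+[0,0,.0035],O+.02*f+[0,0,.015]])
print('expected crop px guard,foot,tip',((e-[215,150])*4).round())
E
```

```text
[0.42952737 0.18471466 0.26205435] 0.15596113621023175 30.7667 [-0.02073084  0.74985984 -0.8393091 ]
expected crop px guard,foot,tip [[183. 185.]
 [186. 366.]
 [143. 346.]]
```

View pics/c5.png

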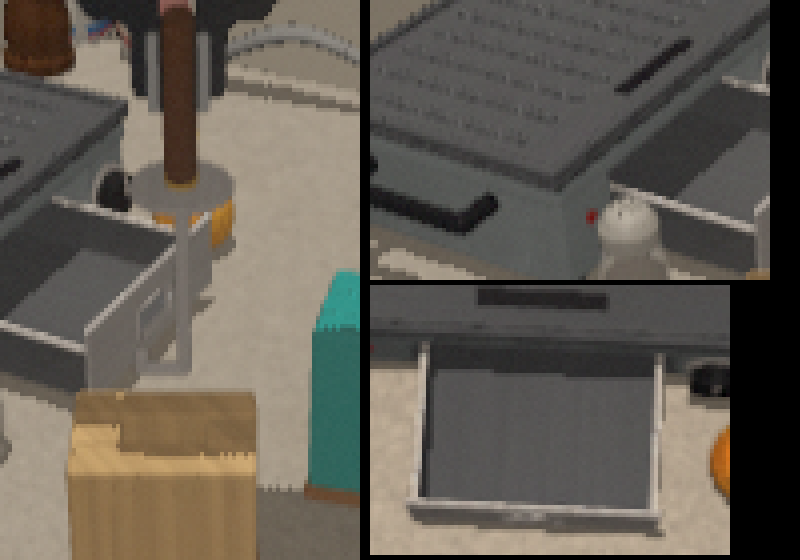

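The hook hangs upright within about 2 px of prediction (guard (183,187), foot (184,368), tip (140,340)). The tray is drawn out. Now I'll lower it into the slot.

```bash
python3 - <<'E'
from h import *
from rig import ctrl
hit=ctrl.line_to([.42916,.18556,.136],rate=.06,contact_N=5)
s=ctrl.sense();print(hit,s['position'],s['contact_force'],s['clock'])
if not hit:
    hit=ctrl.line_to([.42916,.18556,.1285],rate=.015,contact_N=3)
    ctrl.sleep(.2);s=ctrl.sense();print(hit,s['position'],s['contact_force'],s['clock'])
E
```

```text
False [0.4293205  0.18565127 0.13624616] [-0.44388047  0.28657051 -2.34980996] 33.1167
True [0.42907475 0.18547672 0.12912792] [-0.72133189 -0.49796009  4.99363392] 33.7833
```

Seated at the original height (0.1291). I'll release, withdraw upward and check.

```bash
python3 - <<'E'
from h import *
from rig import ctrl
ctrl.release();ctrl.sleep(.2)
s=ctrl.sense();print(s['gripper_width'],s['contact_force'])
p=s['position'];print(ctrl.line_to([p[0],p[1],.30],rate=.1,contact_N=6))
ctrl.line_to([.45,.0,.36],rate=.25);ctrl.sleep(.3)
d={n:ctrl.get_image(n) for n in('scene','top')}
A=d['scene']['color'];C=np.zeros((600,800,3),np.uint8)
C[:600,:400]=cv2.resize(A[170:320,215:315],None,fx=4,fy=4,interpolation=3)
C[:420,405:797]=cv2.resize(d['top']['color'][150:290,165:345],(392,305),interpolation=3)[:305] if 0 else cv2.resize(d['top']['color'][140:290,165:305],(392,420),interpolation=3)
cv2.imwrite('pics/c6.png',C[:,:,::-1])
print(ctrl.sense()['clock'])
th=np.radians(25);O=np.array([.429,.1855,.012])
print(((proj(d['scene'],[O+[0,0,.102],O+[0,0,.186]])-[215,170])*4).round())
E
```

```text
0.9998578329070804 [-0.54324749  0.44599492  0.12999798]
False
37.875
[[188. 345.]
 [185. 198.]]
```

View pics/c6.png

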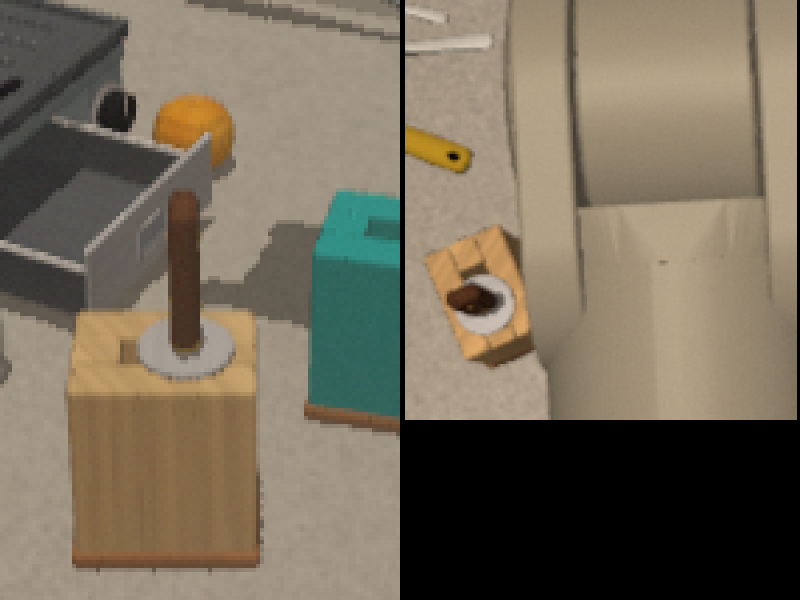

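The hook stands upright in the beech stand, with its guard flat at (186,346) as expected. The tray is still drawn out and the arm is clear.

```bash
python3 -c "
from rig import ctrl
print(ctrl.job_done())"
```

```text
the job is handed in; nothing more can be done
None
```

The job is handed in (no verdict was shown): the tray was drawn about 82 mm out to its stop with a peak measured pull of about 8 N, the hook is back upright in its beech stand, and I saw no contact with the mug, salt shaker or mandarin.

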